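Turn the queue of repair jars round into the bench rack

TASK

The four jars in the light wooden rack hold customers' repairs in the order they came in, first one at the left as you face the table; the jeweller takes her work from the right-hand end of the dark, empty rack. Move the jars over one at a time, beginning with the leftmost, and fill the dark rack from its right-hand end, so that the order is reversed: each jar stands upright on the floor of its own well, let go before you fetch the next. Keep the jars upright all the way, and do not disturb the glue bottle, the tweezers, the black stone or the mug.

Things in the scene. Friction and masses are not known exactly. Their poses are not given: they have to be found in the camera images.
- jar_large_mid (a point): the largest amber jar with a white cap, diameter 48 mm, 78 mm tall; this point is at its middle, 39 mm above its underside, z along its axis. Loose, about 60 g. In a well its underside is 14 mm above the table.
- jar_open_mid (a point): amber jar without a cap, open at the top, diameter 40 mm, 70 mm tall; this point is at its middle, 35 mm above its underside, z along its axis. Loose, about 60 g. In a well its underside is 14 mm above the table.
- jar_short_mid (a point): the shortest amber jar with a white cap, diameter 40 mm, 54 mm tall; this point is at its middle, 27 mm above its underside, z along its axis. Loose, about 60 g. In a well its underside is 14 mm above the table.
- jar_medium_mid (a point): middle-sized amber jar with a white cap, diameter 42 mm, 72 mm tall (body 38 mm, cap 42 mm); this point is at its middle, 36 mm above its underside, z along its axis. Loose, about 60 g. In a well its underside is 14 mm above the table.
- waiting_rack: Light wooden rack; the jars start in it, one a well, in any order. A tall file sorter with pliers stands left of the racks: keep clear. Origin: centre of underside, on the table; y along the row, +y to the robot's left. Fixed; 292 mm long, 78 across, 28 high (ends 32). Four round wells, 60 mm wide, 14 deep (floor 14 mm above the table), at local y = +99, +33, -33, -99 mm. Grasp above the rack's top, fingers along local x.
- bench_rack: Dark wooden rack, empty at the start, 130 mm or so behind or in front of the light one. Origin: centre of underside, on the table; y along the row, +y to the robot's left. Fixed; 292 mm long, 78 across, 28 high (ends 32). Four round wells, 60 mm wide, 14 deep (floor 14 mm above the table), at local y = +99, +33, -33, -99 mm. Grasp above the rack's top, fingers along local x.
- tweezers_mid (a point): steel tweezers, 115x14x8 mm, lying in the lane between the racks; this point is its centre. Not to be disturbed.
- dark_stone_mid (a point): black stone, 34x24x15 mm, lying in the lane between the racks; this point is its centre. Not to be disturbed.
- glue_bottle_mid (a point): black glue bottle with a blue cap, 30x23 mm, 88 mm tall, standing to the right of the racks; this point is half-way up. Not to be disturbed.
- red_mug: wide red mug with a handle, 113x154 mm, 92 mm tall, farther right; origin under it. Not to be disturbed.
Not all that is in view belongs to the job. What is shaped like the part that bears jar_open_mid but purple is not meant.

How it is judged:
On the way, in this order (a step that is already met when the one before it is completed fails the run):
1. the first (leftmost) jar has been moved to the right-hand well of the dark rack and let go; the jars not yet due still stand in the light rack (((x of jar_large_mid in the frame of bench_rack between -0.014 and 0.014 m and y of jar_large_mid in the frame of bench_rack between -0.113 and -0.085 m) or (x of jar_open_mid in the frame of bench_rack between -0.014 and 0.014 m and y of jar_open_mid in the frame of bench_rack between -0.113 and -0.085 m) or (x of jar_short_mid in the frame of bench_rack between -0.014 and 0.014 m and y of jar_short_mid in the frame of bench_rack between -0.113 and -0.085 m) or (x of jar_medium_mid in the frame of bench_rack between -0.014 and 0.014 m and y of jar_medium_mid in the frame of bench_rack between -0.113 and -0.085 m)) and ((x of jar_large_mid in the frame of waiting_rack between -0.014 and 0.014 m and y of jar_large_mid in the frame of waiting_rack between 0.019 and 0.047 m) or (x of jar_open_mid in the frame of waiting_rack between -0.014 and 0.014 m and y of jar_open_mid in the frame of waiting_rack between 0.019 and 0.047 m) or (x of jar_short_mid in the frame of waiting_rack between -0.014 and 0.014 m and y of jar_short_mid in the frame of waiting_rack between 0.019 and 0.047 m) or (x of jar_medium_mid in the frame of waiting_rack between -0.014 and 0.014 m and y of jar_medium_mid in the frame of waiting_rack between 0.019 and 0.047 m)) and ((x of jar_large_mid in the frame of waiting_rack between -0.014 and 0.014 m and y of jar_large_mid in the frame of waiting_rack between -0.047 and -0.019 m) or (x of jar_open_mid in the frame of waiting_rack between -0.014 and 0.014 m and y of jar_open_mid in the frame of waiting_rack between -0.047 and -0.019 m) or (x of jar_short_mid in the frame of waiting_rack between -0.014 and 0.014 m and y of jar_short_mid in the frame of waiting_rack between -0.047 and -0.019 m) or (x of jar_medium_mid in the frame of waiting_rack between -0.014 and 0.014 m and y of jar_medium_mid in the frame of waiting_rack between -0.047 and -0.019 m)) and ((x of jar_large_mid in the frame of waiting_rack between -0.014 and 0.014 m and y of jar_large_mid in the frame of waiting_rack between -0.113 and -0.085 m) or (x of jar_open_mid in the frame of waiting_rack between -0.014 and 0.014 m and y of jar_open_mid in the frame of waiting_rack between -0.113 and -0.085 m) or (x of jar_short_mid in the frame of waiting_rack between -0.014 and 0.014 m and y of jar_short_mid in the frame of waiting_rack between -0.113 and -0.085 m) or (x of jar_medium_mid in the frame of waiting_rack between -0.014 and 0.014 m and y of jar_medium_mid in the frame of waiting_rack between -0.113 and -0.085 m)) and height (world z) of jar_large_mid below 0.057 m and angle between each of jar_large_mid, jar_open_mid, jar_short_mid, jar_medium_mid's own z axis and vertical below 0.1 rad and height (world z) of jar_open_mid below 0.053 m and height (world z) of jar_short_mid below 0.045 m and height (world z) of jar_medium_mid below 0.054 m and contact force between the fingers and jar_large below 0.3 N and contact force between the fingers and jar_open below 0.3 N and contact force between the fingers and jar_short below 0.3 N and contact force between the fingers and jar_medium below 0.3 N), for 0.1 s.
2. the second jar from the left has been moved to the next well, second from the right and let go; the jars not yet due still stand in the light rack (((x of jar_large_mid in the frame of bench_rack between -0.014 and 0.014 m and y of jar_large_mid in the frame of bench_rack between -0.113 and -0.085 m) or (x of jar_open_mid in the frame of bench_rack between -0.014 and 0.014 m and y of jar_open_mid in the frame of bench_rack between -0.113 and -0.085 m) or (x of jar_short_mid in the frame of bench_rack between -0.014 and 0.014 m and y of jar_short_mid in the frame of bench_rack between -0.113 and -0.085 m) or (x of jar_medium_mid in the frame of bench_rack between -0.014 and 0.014 m and y of jar_medium_mid in the frame of bench_rack between -0.113 and -0.085 m)) and ((x of jar_large_mid in the frame of bench_rack between -0.014 and 0.014 m and y of jar_large_mid in the frame of bench_rack between -0.047 and -0.019 m) or (x of jar_open_mid in the frame of bench_rack between -0.014 and 0.014 m and y of jar_open_mid in the frame of bench_rack between -0.047 and -0.019 m) or (x of jar_short_mid in the frame of bench_rack between -0.014 and 0.014 m and y of jar_short_mid in the frame of bench_rack between -0.047 and -0.019 m) or (x of jar_medium_mid in the frame of bench_rack between -0.014 and 0.014 m and y of jar_medium_mid in the frame of bench_rack between -0.047 and -0.019 m)) and ((x of jar_large_mid in the frame of waiting_rack between -0.014 and 0.014 m and y of jar_large_mid in the frame of waiting_rack between -0.047 and -0.019 m) or (x of jar_open_mid in the frame of waiting_rack between -0.014 and 0.014 m and y of jar_open_mid in the frame of waiting_rack between -0.047 and -0.019 m) or (x of jar_short_mid in the frame of waiting_rack between -0.014 and 0.014 m and y of jar_short_mid in the frame of waiting_rack between -0.047 and -0.019 m) or (x of jar_medium_mid in the frame of waiting_rack between -0.014 and 0.014 m and y of jar_medium_mid in the frame of waiting_rack between -0.047 and -0.019 m)) and ((x of jar_large_mid in the frame of waiting_rack between -0.014 and 0.014 m and y of jar_large_mid in the frame of waiting_rack between -0.113 and -0.085 m) or (x of jar_open_mid in the frame of waiting_rack between -0.014 and 0.014 m and y of jar_open_mid in the frame of waiting_rack between -0.113 and -0.085 m) or (x of jar_short_mid in the frame of waiting_rack between -0.014 and 0.014 m and y of jar_short_mid in the frame of waiting_rack between -0.113 and -0.085 m) or (x of jar_medium_mid in the frame of waiting_rack between -0.014 and 0.014 m and y of jar_medium_mid in the frame of waiting_rack between -0.113 and -0.085 m)) and height (world z) of jar_large_mid below 0.057 m and angle between each of jar_large_mid, jar_open_mid, jar_short_mid, jar_medium_mid's own z axis and vertical below 0.1 rad and height (world z) of jar_open_mid below 0.053 m and height (world z) of jar_short_mid below 0.045 m and height (world z) of jar_medium_mid below 0.054 m and contact force between the fingers and jar_large below 0.3 N and contact force between the fingers and jar_open below 0.3 N and contact force between the fingers and jar_short below 0.3 N and contact force between the fingers and jar_medium below 0.3 N), for 0.1 s.
3. the third jar from the left has been moved to the well second from the left and let go; the jars not yet due still stand in the light rack (((x of jar_large_mid in the frame of bench_rack between -0.014 and 0.014 m and y of jar_large_mid in the frame of bench_rack between -0.113 and -0.085 m) or (x of jar_open_mid in the frame of bench_rack between -0.014 and 0.014 m and y of jar_open_mid in the frame of bench_rack between -0.113 and -0.085 m) or (x of jar_short_mid in the frame of bench_rack between -0.014 and 0.014 m and y of jar_short_mid in the frame of bench_rack between -0.113 and -0.085 m) or (x of jar_medium_mid in the frame of bench_rack between -0.014 and 0.014 m and y of jar_medium_mid in the frame of bench_rack between -0.113 and -0.085 m)) and ((x of jar_large_mid in the frame of bench_rack between -0.014 and 0.014 m and y of jar_large_mid in the frame of bench_rack between -0.047 and -0.019 m) or (x of jar_open_mid in the frame of bench_rack between -0.014 and 0.014 m and y of jar_open_mid in the frame of bench_rack between -0.047 and -0.019 m) or (x of jar_short_mid in the frame of bench_rack between -0.014 and 0.014 m and y of jar_short_mid in the frame of bench_rack between -0.047 and -0.019 m) or (x of jar_medium_mid in the frame of bench_rack between -0.014 and 0.014 m and y of jar_medium_mid in the frame of bench_rack between -0.047 and -0.019 m)) and ((x of jar_large_mid in the frame of bench_rack between -0.014 and 0.014 m and y of jar_large_mid in the frame of bench_rack between 0.019 and 0.047 m) or (x of jar_open_mid in the frame of bench_rack between -0.014 and 0.014 m and y of jar_open_mid in the frame of bench_rack between 0.019 and 0.047 m) or (x of jar_short_mid in the frame of bench_rack between -0.014 and 0.014 m and y of jar_short_mid in the frame of bench_rack between 0.019 and 0.047 m) or (x of jar_medium_mid in the frame of bench_rack between -0.014 and 0.014 m and y of jar_medium_mid in the frame of bench_rack between 0.019 and 0.047 m)) and ((x of jar_large_mid in the frame of waiting_rack between -0.014 and 0.014 m and y of jar_large_mid in the frame of waiting_rack between -0.113 and -0.085 m) or (x of jar_open_mid in the frame of waiting_rack between -0.014 and 0.014 m and y of jar_open_mid in the frame of waiting_rack between -0.113 and -0.085 m) or (x of jar_short_mid in the frame of waiting_rack between -0.014 and 0.014 m and y of jar_short_mid in the frame of waiting_rack between -0.113 and -0.085 m) or (x of jar_medium_mid in the frame of waiting_rack between -0.014 and 0.014 m and y of jar_medium_mid in the frame of waiting_rack between -0.113 and -0.085 m)) and height (world z) of jar_large_mid below 0.057 m and angle between each of jar_large_mid, jar_open_mid, jar_short_mid, jar_medium_mid's own z axis and vertical below 0.1 rad and height (world z) of jar_open_mid below 0.053 m and height (world z) of jar_short_mid below 0.045 m and height (world z) of jar_medium_mid below 0.054 m and contact force between the fingers and jar_large below 0.3 N and contact force between the fingers and jar_open below 0.3 N and contact force between the fingers and jar_short below 0.3 N and contact force between the fingers and jar_medium below 0.3 N), for 0.1 s.
At the end, for the whole second after the job is handed in: every well of the dark rack holds one jar, within 14 mm of the well's centre along and across the rack, standing on its floor (no more than 4 mm above it, tilt under 0.1 rad) and at rest; with the stages, the row stands in the reverse of its first order (((x of jar_large_mid in the frame of bench_rack between -0.014 and 0.014 m and y of jar_large_mid in the frame of bench_rack between 0.085 and 0.113 m) or (x of jar_open_mid in the frame of bench_rack between -0.014 and 0.014 m and y of jar_open_mid in the frame of bench_rack between 0.085 and 0.113 m) or (x of jar_short_mid in the frame of bench_rack between -0.014 and 0.014 m and y of jar_short_mid in the frame of bench_rack between 0.085 and 0.113 m) or (x of jar_medium_mid in the frame of bench_rack between -0.014 and 0.014 m and y of jar_medium_mid in the frame of bench_rack between 0.085 and 0.113 m)) and ((x of jar_large_mid in the frame of bench_rack between -0.014 and 0.014 m and y of jar_large_mid in the frame of bench_rack between 0.019 and 0.047 m) or (x of jar_open_mid in the frame of bench_rack between -0.014 and 0.014 m and y of jar_open_mid in the frame of bench_rack between 0.019 and 0.047 m) or (x of jar_short_mid in the frame of bench_rack between -0.014 and 0.014 m and y of jar_short_mid in the frame of bench_rack between 0.019 and 0.047 m) or (x of jar_medium_mid in the frame of bench_rack between -0.014 and 0.014 m and y of jar_medium_mid in the frame of bench_rack between 0.019 and 0.047 m)) and ((x of jar_large_mid in the frame of bench_rack between -0.014 and 0.014 m and y of jar_large_mid in the frame of bench_rack between -0.047 and -0.019 m) or (x of jar_open_mid in the frame of bench_rack between -0.014 and 0.014 m and y of jar_open_mid in the frame of bench_rack between -0.047 and -0.019 m) or (x of jar_short_mid in the frame of bench_rack between -0.014 and 0.014 m and y of jar_short_mid in the frame of bench_rack between -0.047 and -0.019 m) or (x of jar_medium_mid in the frame of bench_rack between -0.014 and 0.014 m and y of jar_medium_mid in the frame of bench_rack between -0.047 and -0.019 m)) and ((x of jar_large_mid in the frame of bench_rack between -0.014 and 0.014 m and y of jar_large_mid in the frame of bench_rack between -0.113 and -0.085 m) or (x of jar_open_mid in the frame of bench_rack between -0.014 and 0.014 m and y of jar_open_mid in the frame of bench_rack between -0.113 and -0.085 m) or (x of jar_short_mid in the frame of bench_rack between -0.014 and 0.014 m and y of jar_short_mid in the frame of bench_rack between -0.113 and -0.085 m) or (x of jar_medium_mid in the frame of bench_rack between -0.014 and 0.014 m and y of jar_medium_mid in the frame of bench_rack between -0.113 and -0.085 m)) and height (world z) of jar_large_mid below 0.057 m and angle between each of jar_large_mid, jar_open_mid, jar_short_mid, jar_medium_mid's own z axis and vertical below 0.1 rad and height (world z) of jar_open_mid below 0.053 m and height (world z) of jar_short_mid below 0.045 m and height (world z) of jar_medium_mid below 0.054 m and linear speed of each of jar_large, jar_open, jar_short, jar_medium below 0.02 m/s); the robot touches nothing.
It fails at once if a jar was tipped (more than 0.6 rad) (angle between any of jar_large_mid, jar_open_mid, jar_short_mid, jar_medium_mid's own z axis and vertical above 0.6 rad).
It fails at once if the glue bottle, tweezers, stone or mug was disturbed (moved more than 20 mm) (distance of any of tweezers_mid, dark_stone_mid, glue_bottle_mid, red_mug from where it was at the start of the episode above 0.02 m).
It also fails if it takes over 88 s, if anything falls off the work surface, if the arm or the gripper's body presses on something with over 40 N, if the wrist force passes 120 N, or if a joint passes its speed limit or range.

ROBOT

A 6-joint arm with a two-finger parallel gripper is mounted at the origin on a cart in front of the work surface, level with it; the furniture and walls round the work are solid. World frame = base frame: x ahead of the robot, y to its left, z up, the work surface at z = 0. Lengths are in m, angles in rad, forces in N, time in s.
With the tool pointing down it reaches from about 0.275 to 0.725 m from the base axis. Payload 5.6 kg.
Tool frame: the origin (TCP) lies at the very end of the fingers, on their centre line; the grasp point (between the pads) lies 19 mm behind it; z points along the fingers, x is the direction in which the jaws open and shut, and the axes are right-handed (so a half turn about z gives the same grasp; the last joint's range is limited). The gripper opens to 85 mm and grips with 20 to 120 N. Pads are 22 mm wide; open, the fingers measure 114 mm over their backs; the gripper's body (76 mm by 85 mm) begins 54 mm behind the grasp point. The pads swing forward as they close: fully open they stand 13 mm farther back than shut.
Start: joints at [-1.054, 0.255, 0.108, 0, -1.424, -0.285], TCP at [0.126, -0.535, 0.231] pointing down, gripper open.
Joint ranges: [-2.95, 2.95], [-1.21, 1.97], [-1.09, 1.5], [-2.87, 1.71], [-2.94, -0.07], [-3.05, 3.05]. Speed limits (rad/s): [2.57, 2.57, 3.14, 3.14, 3.14, 3.14].

INTERFACE

Orientations are given as a unit quaternion [w, x, y, z].
In Python, from rig import arm gives the robot as it stands.
- The arm moves only by the tool jog_arm, never from a script. Its argument "steps" is a list that holds one entry, the list of rows, each a list of 5 numbers: the shift along the world's x, y, z in cm, then the turn about the world's z in degrees, then the finger opening in cm, from 0 to 8.54. A call has 1 to 5 rows; each row is the pose to reach, as a shift and turn from the pose commanded when the call began; what a row does not reach only later rows make up. A row lasts 1/8 s, in which the tool goes at most 62.5 mm and 10.7 degrees, less where a joint would pass 70% of its speed; a pose out of reach is approached as far as the arm can. A call with a gripper value outside its range is refused whole. The fingers move at their own pace and stop on an object; "grip_force" is the grip in N (left out, the last holds). Time passes only in rows, so rows that repeat a pose let the fingers close. It gives the time, the measured TCP pose, the force and the opening at its end, in the units of the state.
- arm.state(): the state, without advancing time (a new reading comes with each control period).
- arm.snapshot(name): name is "scene" or "top" or "wrist"; returns a dict with "frame" (400x640x3 uint8, red, green, blue), "range_z" (400x640 float32, m along the optical axis (not along the pixel's ray), 0 where there is no reading), "intrinsics" (3x3 intrinsics, pixels), "view" (4x4, takes a point from world to camera coordinates). Camera axes: x right, y up, looking along -z (the intrinsics and any distortion apply to the point x, -y, -z); pixel columns grow to the right and rows downward; lengths in m; the calibration is good to about 2 mm. A picture is of the moment at which its call begins.
- arm.sign_off(): hands the job in, once; it reports no verdict.
The state is a dict: "time": time; "joint_positions": joint angles; "joint_vel": joint speeds; "effort": joint torques, N m; "tool_pos": TCP position; "ee_rot": TCP orientation; "wrist_force": force on the tool from outside, world axes, zero at the start; "wrist_torque": the same for the moment, N m; "opening": finger opening in m.
Only numpy, scipy, OpenCV 4.12 (cv2) and the standard library are available. Lean on these libraries where they do the work, as an engineer would, in place of code of your own. Each camera call takes 0.05 s, during which the arm holds its last target.

## Working session

There is one attempt and no reset: what is moved stays moved. The work goes in short steps, Python scripts to look and compute and a tool call to move; the robot and the scene stay as the last step left them, time stands still between calls to the robot, and variables do not carry over. Pictures are saved under pics/ and viewed, and the job is handed in when it is done.

Besides the shell and the picture viewer there is one more tool, called after "Emit:" as name(argument=value, ...), one argument or row to a line, values as JSON. jog_arm: Moves the arm, as the interface text tells. Its arguments: {"type":"object","properties":{"steps":{"type":"array","items":{"type":"array","items":{"type":"array","items":{"type":"number"}}}},"grip_force":{"type":"number"}},"required":["steps"]}

```bash
ls; mkdir -p pics
cat > h.py <<'E'
import numpy as np,cv2
from rig import arm
def snap(n,out):
    s=arm.snapshot(n); cv2.imwrite('pics/'+out,s['frame'][:,:,::-1]); np.savez('pics/'+out+'.npz',**s); return s
def cloud(s):
    K=s['intrinsics'];z=s['range_z'];v,u=np.mgrid[:400,:640]
    x=(u-K[0,2])/K[0,0]*z; y=(v-K[1,2])/K[1,1]*z
    P=np.stack([x,-y,-z,np.ones_like(z)],-1)
    return (P@np.linalg.inv(s['view']).T)[...,:3]
E
python3 - <<'E'
from h import *
for n in['scene','top','wrist']:
    s=snap(n,n+'0.png'); print(n,s['intrinsics'].tolist(),np.linalg.inv(s['view'])[:3].round(3).tolist())
print(arm.state())
E
```

```text
pics
scene [[376.68354944128987, 0.0, 325.1231139212715], [0.0, 376.68354944128987, 198.7869846413902], [0.0, 0.0, 1.0]] [[0.882, 0.351, -0.315, 0.314], [-0.472, 0.665, -0.579, -0.446], [0.006, 0.659, 0.752, 0.699]]
top [[516.4150712516831, 0.0, 314.78189586702996], [0.0, 516.4150712516831, 202.26566019720966], [0.0, 0.0, 1.0]] [[-0.02, 0.998, -0.052, 0.519], [-1.0, -0.021, -0.005, 0.025], [-0.007, 0.052, 0.999, 1.299]]
wrist [[348.88432279850116, 0.0, 315.30614790945805], [0.0, 348.88432279850116, 201.41552183032914], [0.0, 0.0, 1.0]] [[-0.231, -0.933, -0.276, 0.056], [0.973, -0.22, -0.068, -0.549], [0.003, -0.284, 0.959, 0.374]]
{'time': 0.15, 'joint_positions': array([-1.05440305e+00,  2.55602918e-01,  1.07302518e-01, -3.08086330e-04,
       -1.42389158e+00, -2.84595375e-01]), 'joint_vel': array([-1.70120567e-04, -2.52674775e-03,  4.12578005e-03,  1.00308672e-03,
        5.07766632e-05, -2.81717596e-04]), 'effort': array([-2.77463287e-04, -3.86938047e+01,  2.38082564e+01,  5.36652222e+00,
       -4.49246872e-03,  1.39472579e-05]), 'tool_pos': array([ 0.12629825, -0.53492852,  0.23061515]), 'ee_rot': array([-5.89559509e-04,  6.20610989e-01,  7.84118289e-01,  4.03232806e-04]), 'wrist_force': array([0.62133292, 0.02830871, 0.65617691]), 'wrist_torque': array([ 0.00982331, -0.03227434, -0.01382289]), 'opening': 0.08520953022285133}
```

View pics/top0.png

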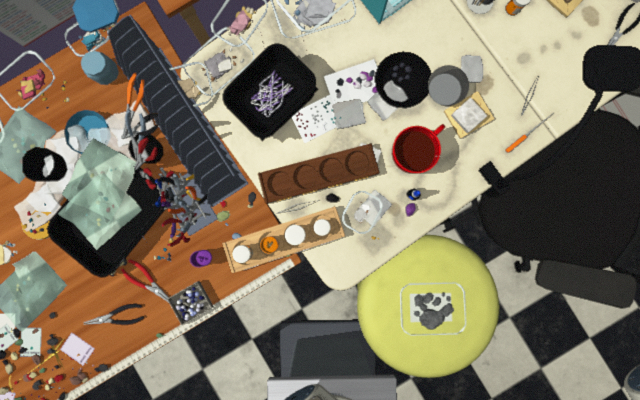

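View pics/scene0.png

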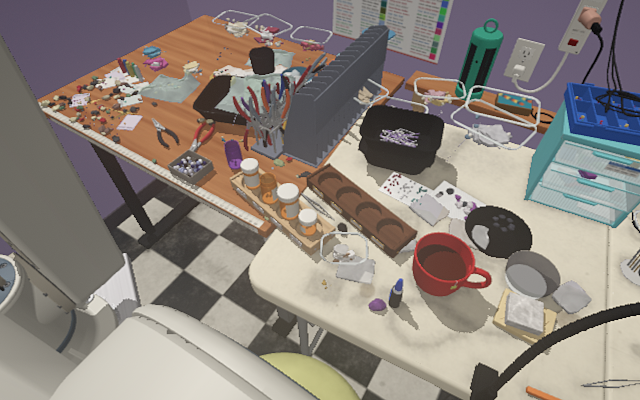

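The top view shows the light rack from (225,262) to (345,225), with the jars at (241,254), (270,244, the open one), (295,234) and (322,227). The dark rack runs from (262,188) to (380,160), and the purple decoy is at (201,258). Next I'll measure them.

Run:
```python
from h import *
s=dict(np.load('pics/top0.png.npz')); C=cloud(s); im=s['frame']
cv2.imwrite('pics/crop0.png',cv2.resize(im[130:290,180:440,::-1],None,fx=3,fy=3,interpolation=cv2.INTER_CUBIC))
for u,v in [(241,254),(270,244),(295,234),(322,227),(201,258),(333,198),(300,208),(415,195),(411,210),(265,183),(378,155),(318,186),(365,218),(228,265),(340,222),(385,165)]:
    print(u,v,C[v,u].round(3))
hsv=cv2.cvtColor(im,cv2.COLOR_RGB2HSV); X,Y,Z=[C[...,i] for i in range(3)]
print('hsv', [hsv[v,u].tolist() for u,v in[(284,244),(308,225),(290,165),(318,188),(228,265)]])
# rack tops by height
roi=np.zeros(Z.shape,bool); roi[130:290,200:400]=1
H,S,V=[hsv[...,i].astype(int) for i in range(3)]
for name,m in [('dark',roi&(Z>.018)&(Z<.04)&(V<130)&(H<20)&(S>80)),('light',roi&(Z>.018)&(Z<.04)&(V>140)&(H<25)&(S>60))]:
    m=cv2.morphologyEx(m.astype(np.uint8),cv2.MORPH_OPEN,np.ones((3,3)))
    n,l,st,c=cv2.connectedComponentsWithStats(m)
    for i in range(1,n):
        if st[i,4]>60:
            p=C[l==i]; (a,b),(w,h),ang=cv2.minAreaRect((p[:,:2]*1000).astype(np.float32)); print(name,st[i],a,b,w,h,ang,np.median(p[:,2]))
```

```text
241 254 [0.465 0.206 0.089]
270 244 [0.485 0.144 0.028]
295 234 [0.509 0.079 0.095]
322 227 [0.524 0.015 0.07 ]
201 258 [0.455 0.311 0.039]
333 198 [ 0.595 -0.014  0.018]
300 208 [0.572 0.069 0.012]
415 195 [ 0.595 -0.208  0.071]
411 210 [ 0.561 -0.206  0.018]
265 183 [0.635 0.153 0.029]
378 155 [ 0.701 -0.129  0.013]
318 186 [0.625 0.023 0.03 ]
365 218 [ 0.544 -0.093  0.008]
228 265 [ 0.434  0.253 -0.003]
340 222 [ 0.535 -0.029  0.036]
385 165 [ 0.677 -0.148 -0.002]
hsv [[17, 118, 117], [16, 116, 127], [11, 136, 105], [10, 161, 87], [13, 164, 174]]
dark [ 259  144  120   59 1860] 656.673095703125 22.446319580078125 78.13168334960938 290.73504638671875 13.828692436218262 0.02873167262373144
dark [332 219   8  12  64] 530.0314331054688 -19.23981475830078 28.943695068359375 14.894384384155273 10.78246784210205 0.029214046030264895
light [ 223  207  116   66 1468] 494.6326904296875 110.9249267578125 79.36122131347656 291.8916931152344 16.987987518310547 0.02874438792040135
light [327 228  18  14 118] 504.2273864746094 -15.451486587524414 21.75617218017578 45.6171760559082 19.310701370239258 0.029720666305819377
```

View pics/crop0.png

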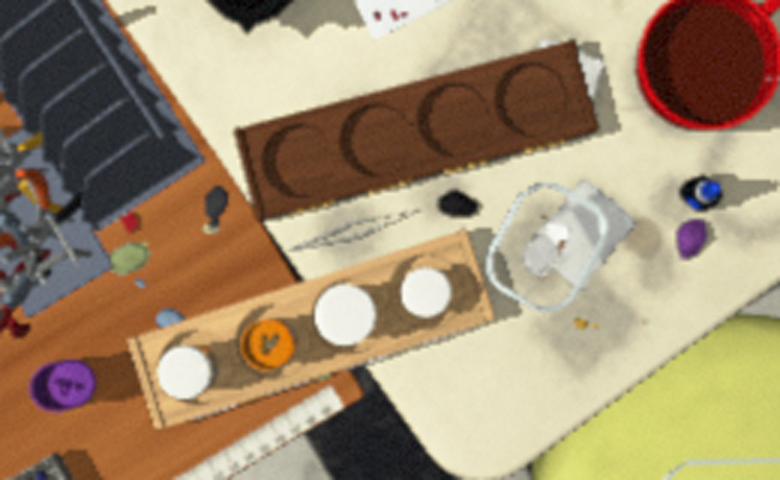

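Run:
```python
from h import *
s=dict(np.load('pics/top0.png.npz')); C=cloud(s); im=s['frame']; X,Y,Z=[C[...,i] for i in range(3)]
def wells(cx,cy,t):
    t=np.radians(t); return [(round(cx-np.sin(t)*y,4),round(cy+np.cos(t)*y,4)) for y in(.099,.033,-.033,-.099)]
print('light',wells(.4946,.111,17));print('dark',wells(.6567,.0224,13.8))
for j,(wx,wy) in enumerate(wells(.4946,.111,17)):
    for hmin in [.06]:
        m=(np.hypot(X-wx,Y-wy)<.035)&(Z>hmin)
        p=C[m]; (c,r)=cv2.minEnclosingCircle((p[:,:2]*1000).astype(np.float32)); print(j,len(p),p.mean(0).round(4),np.array(c).round(1),round(r,1),p[:,2].max().round(3))
m=(Z>.1)&(X>.4)&(Y<.4)&(Y>-.35)&(X<.85)
p=C[m]; print('tall',len(p))
for y in np.arange(-.35,.4,.03):
    q=p[(p[:,1]>=y)&(p[:,1]<y+.03)]
    if len(q): print(round(y,2),q[:,0].min().round(3),q[:,2].max().round(3))
for th in np.arange(.5,.8,.03):
  q=p[(p[:,0]>=th)&(p[:,0]<th+.03)&(p[:,1]>0)]
  if len(q): print('x',round(th,2),'ymin',q[:,1].min().round(3),q[:,2].max().round(3))
# scene cross check of dark rack and caps
s=dict(np.load('pics/scene0.png.npz')); D=cloud(s); 
for j,(wx,wy) in enumerate(wells(.4946,.111,17)):
    q=D[(np.hypot(D[...,0]-wx,D[...,1]-wy)<.035)&(D[...,2]>[.083,.08,.089,.065][j])]
    if len(q): (c,r)=cv2.minEnclosingCircle((q[:,:2]*1000).astype(np.float32)); print('scene',j,len(q),c,r,q[:,2].max())
hsv=cv2.cvtColor(s['frame'],cv2.COLOR_RGB2HSV);H,S,V=[hsv[...,i].astype(int) for i in range(3)]
m=(D[...,2]>.022)&(D[...,2]<.034)&(V<140)&(abs(D[...,0]-.66)<.1)&(abs(D[...,1]-.02)<.19)&(S>80)&(H<20)
n,l,st,c=cv2.connectedComponentsWithStats(m.astype(np.uint8))
i=1+st[1:,4].argmax();print(st[i],cv2.minAreaRect((D[l==i][:,:2]*1000).astype(np.float32)))
```

```text
light [(np.float64(0.4657), np.float64(0.2057)), (np.float64(0.485), np.float64(0.1426)), (np.float64(0.5042), np.float64(0.0794)), (np.float64(0.5235), np.float64(0.0163))]
dark [(np.float64(0.6331), np.float64(0.1185)), (np.float64(0.6488), np.float64(0.0544)), (np.float64(0.6646), np.float64(-0.0096)), (np.float64(0.6803), np.float64(-0.0737))]
0 258 [0.4648 0.2063 0.0852] [464.3 207.3] 21.0 0.092
1 77 [0.4844 0.1412 0.0774] [484.5 143.5] 20.1 0.089
2 324 [0.5072 0.0803 0.0927] [507.2  80.6] 23.7 0.099
3 1244 [0.5197 0.0233 1.085 ] [523.4  17. ] 19.9 1.299
tall 7272
0.01 0.519 1.299
0.04 0.807 0.112
0.07 0.776 0.114
0.1 0.747 0.113
0.13 0.738 0.112
0.16 0.74 0.114
0.19 0.631 0.216
0.22 0.613 0.219
0.25 0.594 0.221
0.28 0.594 0.219
0.31 0.494 0.219
0.34 0.488 0.217
0.37 0.575 0.212
x 0.5 ymin 0.025 1.299
x 0.53 ymin 0.318 0.19
x 0.56 ymin 0.312 0.189
x 0.59 ymin 0.238 0.211
x 0.62 ymin 0.201 0.216
x 0.65 ymin 0.209 0.221
x 0.68 ymin 0.228 0.218
x 0.71 ymin 0.141 0.221
x 0.74 ymin 0.106 0.219
x 0.77 ymin 0.077 0.219
x 0.8 ymin 0.047 0.217
scene 0 177 (465.13665771484375, 207.14498901367188) 21.99557876586914 0.09025944592602375
scene 1 78 (484.9748229980469, 144.46934509277344) 20.045391082763672 0.08742447095329675
scene 2 290 (507.0893249511719, 81.03804779052734) 25.093809127807617 0.09672641090994671
scene 3 216 (523.054931640625, 17.214576721191406) 20.810626983642578 0.07189563056712833
[ 307  164  110   87 1734] ((656.1356811523438, 21.7462158203125), (78.98896026611328, 292.64410400390625), 13.535704612731934)
```

Emit:
jog_arm(
  steps=[
    [[2,5,1,10,8.5],[4.5,10,1,20,8.5],[7,15,1,30,8.5],[9,20,1,40,8.5],[11.5,25,1,50,8.5]],
  ],
  grip_force=25,
)

```text
time: 0.78
tool_pos: [0.2414, -0.2836, 0.2412]
ee_rot: [0.0, 0.229, 0.974, 0.0]
wrist_force: [2.6, 0.2, 0.1]
opening: 0.0851
```

Emit:
jog_arm(
  steps=[
    [[2.5,6,0,10,8.5],[5,12,0,20,8.5],[8,18,0,30,8.5],[11,24,0,40,8.5],[13.5,29.5,0,43.7,8.5]],
  ],
)

```text
time: 1.4
tool_pos: [0.3716, 0.0009, 0.2415]
ee_rot: [0.0, -0.15, 0.989, 0.0]
wrist_force: [2.0, -1.6, -0.2]
opening: 0.0851
```

Emit:
jog_arm(
  steps=[
    [[3,6.5,0,0,8.5],[6,13,0,0,8.5],[8.8,19.6,0,0,8.5],[8.8,19.6,0,0,8.5]],
  ],
)

```text
time: 1.9
tool_pos: [0.4597, 0.1974, 0.2401]
ee_rot: [-0.001, -0.149, 0.989, -0.0]
wrist_force: [0.8, -0.7, -0.4]
opening: 0.0852
```

```bash
cat > st.py <<'E'
from h import *
s=arm.state(); w,x,y,z=s['ee_rot']
print(s['time'],s['tool_pos'].round(4),'yaw',np.degrees(np.arctan2(2*(x*y+w*z),1-2*(y*y+z*z))).round(2),s['opening'],s['wrist_force'].round(1),s['joint_positions'].round(2))
E
python3 st.py; python3 -c "
from h import *
snap('wrist','w1.png')"
```

```text
1.9 [0.4597 0.1974 0.2401] yaw -162.9 0.08516951759253433 [ 0.8 -0.7 -0.4] [ 0.72  0.15  0.   -0.   -1.42 -0.42]
```

View pics/w1.png

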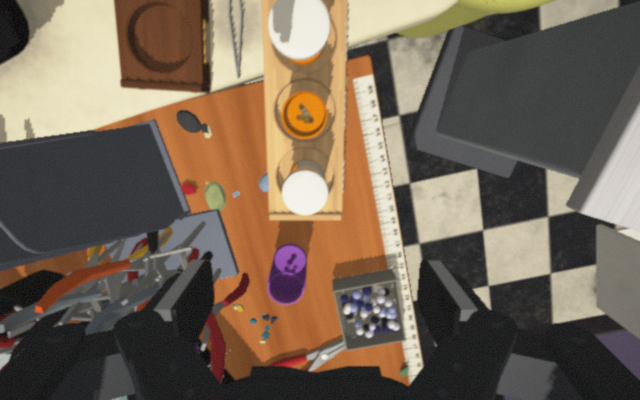

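```bash
python3 st.py
```

```text
1.95 [0.4605 0.1988 0.2396] yaw -162.88 0.08503529440361679 [0.5 2.4 0.4] [ 0.72  0.16  0.01 -0.   -1.42 -0.42]
```

Emit:
jog_arm(
  steps=[
    [[0,0,0,0,8.5],[0,0,0,0,8.5],[0,0,0,0,8.5]],
  ],
)

```text
time: 2.33
tool_pos: [0.4591, 0.1939, 0.2417]
ee_rot: [0.0, -0.147, 0.989, 0.0]
wrist_force: [-0.5, -0.6, -0.0]
opening: 0.085
```

Emit:
jog_arm(
  steps=[
    [[0.6,1.3,-3,0,8.5],[0.6,1.3,-7,0,8.5],[0.6,1.3,-10,0,8.5],[0.6,1.3,-10,0,8.5]],
  ],
)

```text
time: 2.82
tool_pos: [0.4639, 0.2063, 0.1397]
ee_rot: [-0.002, -0.147, 0.989, -0.001]
wrist_force: [-0.1, 0.7, 0.9]
opening: 0.0847
```

```bash
python3 st.py; python3 -c "
from h import *
snap('wrist','w2.png')
s=snap('top','t2.png');cv2.imwrite('pics/t2c.png',cv2.resize(s['frame'][130:290,180:440,::-1],None,fx=3,fy=3))"
```

```text
2.825 [0.4639 0.2063 0.1397] yaw -163.07 0.08472366554440447 [-0.1  0.7  0.9] [ 0.73  0.22 -0.17 -0.   -1.18 -0.43]
```

View pics/w2.png

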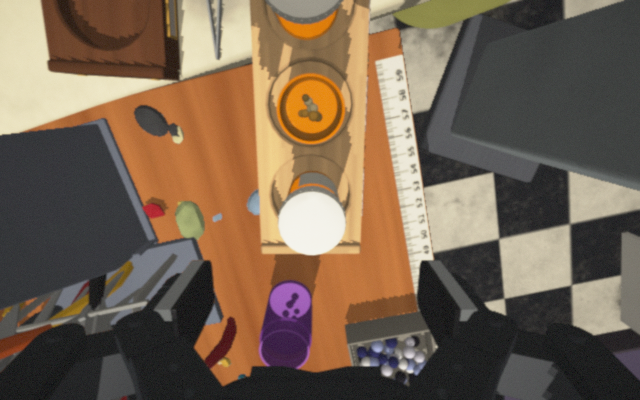

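View pics/t2c.png

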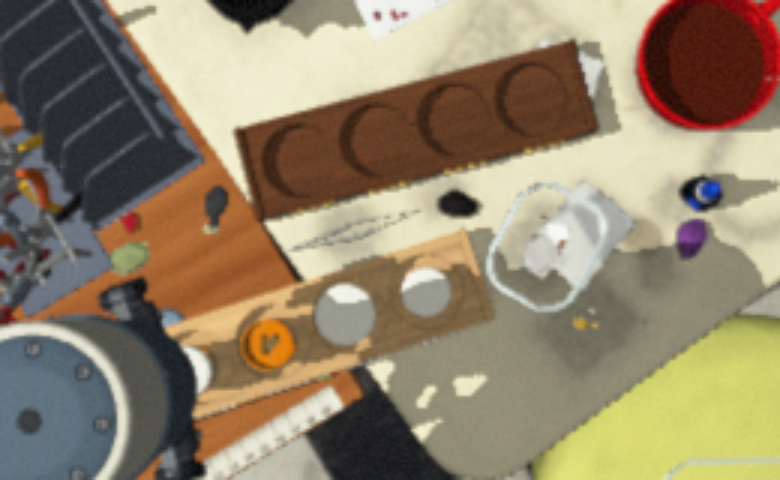

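Emit:
jog_arm(
  steps=[
    [[0,0,-4,0,8.5],[0,0,-7,0,8.5],[0,0,-9,0,8.5],[0,0,-10.5,0,8.5],[0,0,-10.5,0,8.5]],
  ],
)

```text
time: 3.55
tool_pos: [0.4655, 0.2078, 0.0365]
ee_rot: [-0.0, -0.148, 0.989, -0.0]
wrist_force: [-0.2, -0.2, -0.2]
opening: 0.0852
```

Emit:
jog_arm(
  steps=[
    [[0,0,0,0,6],[0,0,0,0,4.5],[0,0,0,0,3],[0,0,0,0,3],[0,0,0,0,3]],
  ],
)

```text
time: 4.18
tool_pos: [0.4658, 0.208, 0.0371]
ee_rot: [0.001, -0.148, 0.989, 0.0]
wrist_force: [-1.3, 0.3, 5.3]
opening: 0.0394
```

```bash
python3 st.py; python3 -c "
from h import *
snap('wrist','w3.png')"
```

```text
4.175 [0.4658 0.208  0.0371] yaw -163.0 0.039398109876899824 [-1.3  0.3  5.3] [ 0.73  0.33 -0.32  0.   -0.92 -0.43]
```

View pics/w3.png

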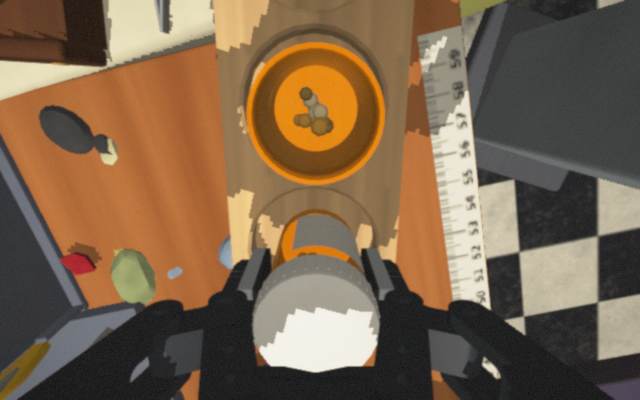

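Emit:
jog_arm(
  steps=[
    [[0,0,2,0,3],[0,0,5,0,3],[0,0,9,0,3],[0,0,12.5,0,3],[0,0,12.5,0,3]],
  ],
)

```text
time: 4.85
tool_pos: [0.4667, 0.2087, 0.164]
ee_rot: [0.003, -0.148, 0.989, 0.001]
wrist_force: [-0.2, -0.7, -1.4]
opening: 0.0399
```

Emit:
jog_arm(
  steps=[
    [[2.5,-3.3,0,0,3],[6,-7.9,0,0,3],[10,-13,0,-1,3],[14,-18.3,0,-2,3],[17.5,-23,0,-3.2,3]],
  ],
)

```text
time: 5.48
tool_pos: [0.6393, -0.0219, 0.1596]
ee_rot: [-0.001, -0.12, 0.993, 0.0]
wrist_force: [0.5, 1.1, 0.3]
opening: 0.0394
```

```bash
python3 st.py; python3 -c "
from h import *
snap('wrist','w4.png')"
```

```text
5.475 [ 0.6393 -0.0219  0.1596] yaw -166.25 0.03937293770078396 [0.5 1.1 0.3] [ 0.21  0.46  0.23 -0.   -1.34  0.03]
```

View pics/w4.png

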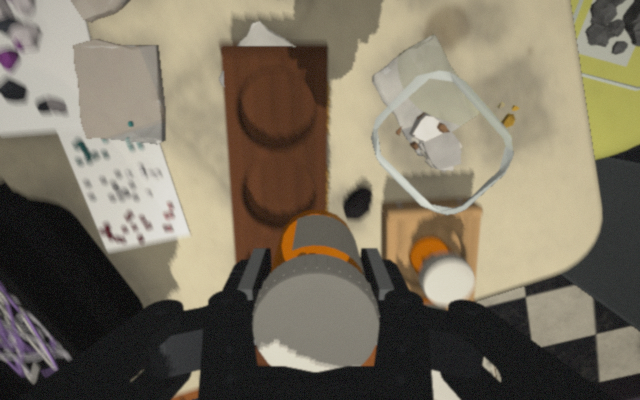

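Emit:
jog_arm(
  steps=[
    [[2,-2.5,0,0,3],[4,-5.1,0,0,3],[4,-5.1,0,0,3],[4,-5.1,0,0,3]],
  ],
)

```text
time: 6.02
tool_pos: [0.6783, -0.071, 0.1599]
ee_rot: [-0.001, -0.12, 0.993, 0.0]
wrist_force: [-0.6, 0.1, -0.3]
opening: 0.0397
```

```bash
python3 st.py
```

```text
6.025 [ 0.6783 -0.071   0.1599] yaw -166.23 0.039682908201220744 [-0.6  0.1 -0.3] [ 0.12  0.55  0.37 -0.   -1.4   0.12]
```

Emit:
jog_arm(
  steps=[
    [[0.1,-0.3,-4,0,3],[0.1,-0.3,-7.5,0,3],[0.1,-0.3,-10,0,3],[0.1,-0.3,-11.5,0,3],[0.1,-0.3,-12.3,0,3]],
  ],
)

```text
time: 6.65
tool_pos: [0.6797, -0.0738, 0.0379]
ee_rot: [-0.0, -0.12, 0.993, -0.0]
wrist_force: [0.2, -0.2, -0.1]
opening: 0.0393
```

Emit:
jog_arm(
  steps=[
    [[0,0,0,0,3],[0,0,0,0,3]],
  ],
)

```text
time: 6.9
tool_pos: [0.6806, -0.0743, 0.0394]
ee_rot: [0.001, -0.12, 0.993, -0.0]
wrist_force: [0.4, -0.6, -0.3]
opening: 0.0395
```

```bash
python3 st.py; python3 -c "
from h import *
snap('wrist','w5.png')"
```

```text
6.9 [ 0.6806 -0.0743  0.0394] yaw -166.21 0.039525399597160685 [ 0.4 -0.6 -0.3] [ 0.12  0.62  0.18  0.   -1.13  0.12]
```

View pics/w5.png

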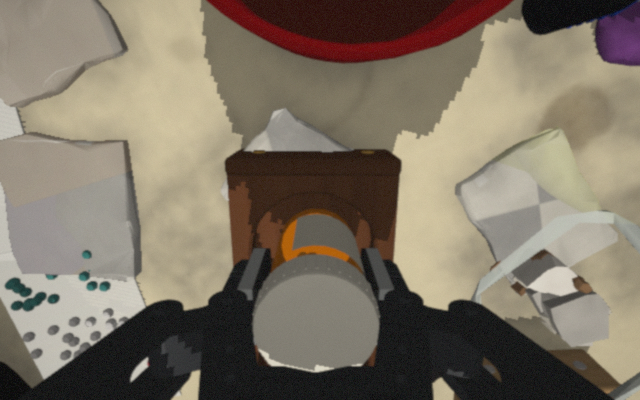

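Emit:
jog_arm(
  steps=[
    [[0,0,-0.2,0,3],[0,0,-0.2,0,3]],
  ],
)

```text
time: 7.2
tool_pos: [0.6805, -0.0745, 0.0372]
ee_rot: [0.001, -0.12, 0.993, -0.0]
wrist_force: [-0.7, -0.2, 3.4]
opening: 0.0393
```

Emit:
jog_arm(
  steps=[
    [[0,0,0,0,4.2],[0,0,0,0,4.8],[0,0,0,0,6.5],[0,0,0,0,8.5],[0,0,0,0,8.5]],
  ],
)

```text
time: 7.82
tool_pos: [0.6799, -0.0744, 0.0362]
ee_rot: [-0.0, -0.12, 0.993, -0.0]
wrist_force: [-1.6, 0.3, -0.5]
opening: 0.0851
```

Emit:
jog_arm(
  steps=[
    [[0,0,3,0,8.5],[0,0,7,0,8.5],[0,0,12,0,8.5],[0,0,16,0,8.5],[0,0,16,0,8.5]],
  ],
)

```text
time: 8.45
tool_pos: [0.6818, -0.0747, 0.2011]
ee_rot: [0.004, -0.12, 0.993, -0.001]
wrist_force: [0.3, 0.6, -0.7]
opening: 0.085
```

```bash
python3 st.py
cat > chk.py <<'E'
from h import *
import sys
s=snap('top',sys.argv[1]+'.png');cv2.imwrite('pics/'+sys.argv[1]+'c.png',cv2.resize(s['frame'][130:290,180:440,::-1],None,fx=3,fy=3))
snap('wrist',sys.argv[1]+'w.png'); z=snap('scene',sys.argv[1]+'s.png')
cv2.imwrite('pics/'+sys.argv[1]+'sc.png',cv2.resize(z['frame'][120:320,200:440,::-1],None,fx=3,fy=3))
E
python3 chk.py a
```

```text
8.45 [ 0.6818 -0.0747  0.2011] yaw -166.21 0.08502283051545965 [ 0.3  0.6 -0.7] [ 0.12  0.54  0.45  0.   -1.48  0.12]
```

View pics/aw.png

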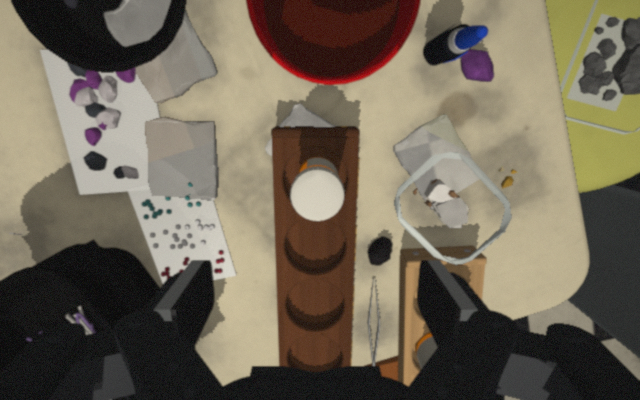

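View pics/asc.png

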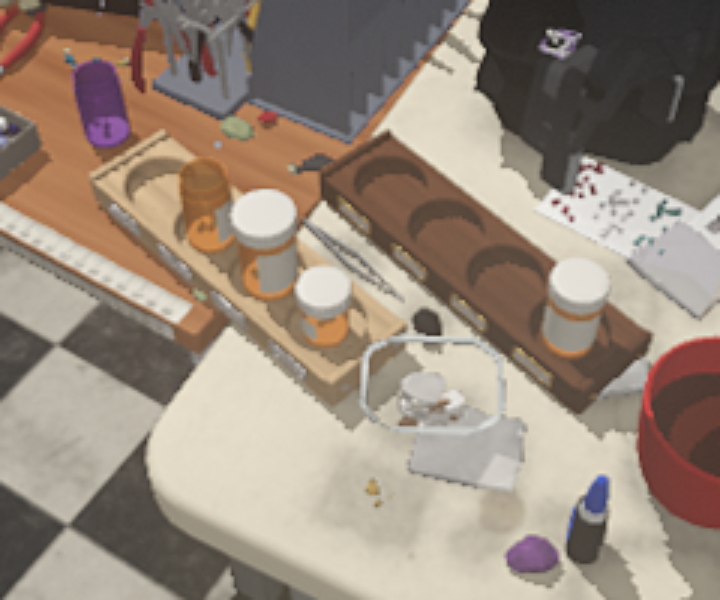

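The first jar stands upright in the dark rack's right-hand well (wrist view (318,195)), and the other three have not moved. I'll measure it.

```bash
cat > meas.py <<'E'
from h import *
import sys
def wells(cx,cy,t):
    t=np.radians(t); return [(cx-np.sin(t)*y,cy+np.cos(t)*y) for y in(.099,.033,-.033,-.099)]
t0=sys.argv[1]
for f in [t0+'s.png',t0+'.png',t0+'w.png']:
  D=cloud(dict(np.load('pics/'+f+'.npz')))
  for nm,W in [('L',wells(.4948,.1115,17)),('D',wells(.6564,.0221,13.7))]:
    for j,(wx,wy) in enumerate(W):
      q=D[(np.hypot(D[...,0]-wx,D[...,1]-wy)<.034)&(D[...,2]>.05)&(D[...,2]<.11)]
      if len(q)<30: continue
      q=q[q[:,2]>np.percentile(q[:,2],95)-.008]
      c,r=cv2.minEnclosingCircle((q[:,:2]*1000).astype(np.float32))
      print(f,nm,j,len(q),'c',np.round(c,1),'off',np.round([c[0]-wx*1000,c[1]-wy*1000],1),'r',round(r,1),'top',np.percentile(q[:,2],90).round(4))
E
python3 meas.py a
```

```text
as.png L 1 100 c [485.6 143.5] off [0.4 0.4] r 19.9 top 0.0859
as.png L 2 308 c [507.7  80. ] off [3.3 0. ] r 24.5 top 0.0951
as.png L 3 233 c [524.1  16.3] off [ 0.4 -0.6] r 20.5 top 0.0701
as.png D 3 260 c [678.9 -76.2] off [-0.9 -2.1] r 21.2 top 0.0879
a.png L 3 79 c [523.8  16.5] off [ 0.  -0.3] r 19.4 top 0.0702
a.png D 3 119 c [676.8 -71.8] off [-3.1  2.2] r 20.2 top 0.0886
aw.png D 3 2243 c [679.5 -73. ] off [-0.3  1.1] r 21.0 top 0.0875
```

Emit:
jog_arm(
  steps=[
    [[-4,4.4,0,1,8.5],[-8,8.9,0,2,8.5],[-12,13.4,0,3.2,8.5],[-16,17.9,0,3.2,8.5],[-19.5,21.8,0,3.2,8.5]],
  ],
)

```text
time: 9.22
tool_pos: [0.4827, 0.1446, 0.195]
ee_rot: [-0.001, -0.148, 0.989, -0.0]
wrist_force: [0.1, 0.4, 0.2]
opening: 0.085
```

Emit:
jog_arm(
  steps=[
    [[0,0,0,0,8.5],[0,0,0,0,8.5]],
  ],
)

```text
time: 9.48
tool_pos: [0.4846, 0.1434, 0.1955]
ee_rot: [-0.001, -0.148, 0.989, -0.0]
wrist_force: [-0.1, -0.8, -0.2]
opening: 0.0846
```

```bash
python3 st.py
```

```text
9.475 [0.4846 0.1434 0.1955] yaw -162.98 0.08460474160202801 [-0.1 -0.8 -0.2] [ 0.6   0.18 -0.08  0.   -1.31 -0.3 ]
```

Emit:
jog_arm(
  steps=[
    [[0,0,-5,0,8.5],[0,0,-9.5,0,8.5],[0,0,-13,0,8.5],[0,0,-15.2,0,8.5],[0,0,-15.9,0,8.5]],
  ],
)

```text
time: 10.1
tool_pos: [0.4845, 0.1419, 0.0353]
ee_rot: [-0.002, -0.147, 0.989, -0.001]
wrist_force: [0.6, -0.1, -0.8]
opening: 0.0852
```

Emit:
jog_arm(
  steps=[
    [[0,0,0,0,8.5],[0,0,0,0,5.5],[0,0,0,0,4],[0,0,0,0,3.2],[0,0,0,0,3.2]],
  ],
)

```text
time: 10.72
tool_pos: [0.4854, 0.1439, 0.0381]
ee_rot: [0.001, -0.148, 0.989, 0.0]
wrist_force: [-0.8, -0.6, 4.7]
opening: 0.0387
```

Emit:
jog_arm(
  steps=[
    [[0,0,0,0,3.2],[0,0,2,0,3.2],[0,0,6,0,3.2],[0,0,12.5,0,3.2],[0,0,12.5,0,3.2]],
  ],
)

```text
time: 11.35
tool_pos: [0.4876, 0.1449, 0.1671]
ee_rot: [0.005, -0.148, 0.989, 0.001]
wrist_force: [0.4, -0.2, -1.9]
opening: 0.0383
```

```bash
python3 st.py;python3 -c "
from h import *
snap('wrist','w6.png')"
```

```text
11.35 [0.4876 0.1449 0.1671] yaw -162.99 0.03832327698041215 [ 0.4 -0.2 -1.9] [ 0.6   0.2  -0.13  0.   -1.23 -0.3 ]
```

View pics/w6.png

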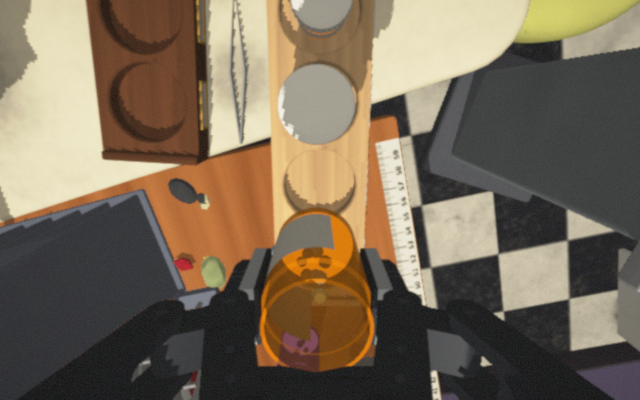

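The open jar is held upright and its well at (320,182) is empty.

Emit:
jog_arm(
  steps=[
    [[3,-2.6,0,0,3.2],[7.5,-6.4,0,-1,3.2],[12,-10.3,0,-2,3.2],[16,-13.7,0,-3.3,3.2],[17.9,-15.3,0,-3.3,3.2]],
  ],
)

```text
time: 12.02
tool_pos: [0.6644, -0.0115, 0.159]
ee_rot: [-0.002, -0.118, 0.993, 0.0]
wrist_force: [-0.3, 1.0, -0.7]
opening: 0.0386
```

Emit:
jog_arm(
  steps=[
    [[0,0,0,0,3.2],[0,0,0,0,3.2]],
  ],
)

```text
time: 12.28
tool_pos: [0.663, -0.009, 0.1607]
ee_rot: [-0.001, -0.119, 0.993, 0.0]
wrist_force: [0.3, 0.7, 0.2]
opening: 0.0385
```

```bash
python3 st.py
```

```text
12.275 [ 0.663  -0.009   0.1607] yaw -166.32 0.038500434123382235 [0.3 0.7 0.2] [ 0.22  0.51  0.31 -0.   -1.37  0.02]
```

Emit:
jog_arm(
  steps=[
    [[0.1,0,-4,0,3.2],[0.1,0,-7.5,0,3.2],[0.1,0,-10,0,3.2],[0.1,0,-11.7,0,3.2],[0.1,0,-12.4,0,3.2]],
  ],
)

```text
time: 12.9
tool_pos: [0.6643, -0.0089, 0.038]
ee_rot: [-0.001, -0.12, 0.993, -0.0]
wrist_force: [-11.2, 3.5, 29.3]
opening: 0.0387
```

Emit:
jog_arm(
  steps=[
    [[0,0,0,0,3.2],[0,0,0,0,3.2]],
  ],
)

```text
time: 13.15
tool_pos: [0.6655, -0.0092, 0.0392]
ee_rot: [0.001, -0.119, 0.993, 0.0]
wrist_force: [0.3, 0.4, -0.2]
opening: 0.0389
```

```bash
python3 st.py
```

```text
13.15 [ 0.6655 -0.0092  0.0392] yaw -166.3 0.03889680355175467 [ 0.3  0.4 -0.2] [ 0.22  0.59  0.12  0.   -1.1   0.02]
```

Emit:
jog_arm(
  steps=[
    [[0,0,-0.15,0,3.2],[0,0,-0.15,0,3.2]],
  ],
)

```text
time: 13.4
tool_pos: [0.6656, -0.0093, 0.0381]
ee_rot: [0.001, -0.119, 0.993, -0.0]
wrist_force: [-1.9, 0.6, 6.1]
opening: 0.0385
```

Emit:
jog_arm(
  steps=[
    [[0,0,0,0,4.2],[0,0,0,0,4.8],[0,0,0,0,6.5],[0,0,0,0,8.5],[0,0,0,0,8.5]],
  ],
)

```text
time: 14.02
tool_pos: [0.6649, -0.0094, 0.0367]
ee_rot: [-0.0, -0.119, 0.993, 0.0]
wrist_force: [0.3, -0.0, 0.9]
opening: 0.085
```

Emit:
jog_arm(
  steps=[
    [[0,0,3,0,8.5],[0,0,7,0,8.5],[0,0,12,0,8.5],[0,0,16,0,8.5],[0,0,16,0,8.5]],
  ],
)

```text
time: 14.65
tool_pos: [0.6668, -0.0094, 0.2014]
ee_rot: [0.004, -0.119, 0.993, -0.0]
wrist_force: [-0.8, 0.0, -0.0]
opening: 0.0846
```

```bash
python3 st.py;python3 chk.py b; python3 meas.py b
```

```text
14.65 [ 0.6668 -0.0094  0.2014] yaw -166.31 0.08464966785882495 [-0.8  0.  -0. ] [ 0.22  0.49  0.39  0.   -1.45  0.02]
bs.png L 2 302 c [507.   80.1] off [2.5 0.1] r 24.1 top 0.0951
bs.png L 3 234 c [523.   16.9] off [-0.8  0.1] r 20.6 top 0.0702
bs.png D 2 96 c [665.2  -9.2] off [0.9 0.8] r 19.8 top 0.0856
bs.png D 3 261 c [678.7 -75.2] off [-1.1 -1.1] r 21.1 top 0.0879
b.png L 2 246 c [507.1  80.1] off [2.6 0.2] r 23.3 top 0.0958
b.png L 3 198 c [523.5  17.1] off [-0.2  0.3] r 19.7 top 0.0707
b.png D 3 127 c [677.3 -76.5] off [-2.5 -2.4] r 19.8 top 0.0892
bw.png L 3 1622 c [524.   18.8] off [0.3 1.9] r 20.1 top 0.0696
bw.png D 2 475 c [664.7  -7. ] off [0.5 3. ] r 18.8 top 0.086
bw.png D 3 2715 c [679.7 -72.5] off [-0.2  1.6] r 21.0 top 0.0875
```

View pics/bsc.png

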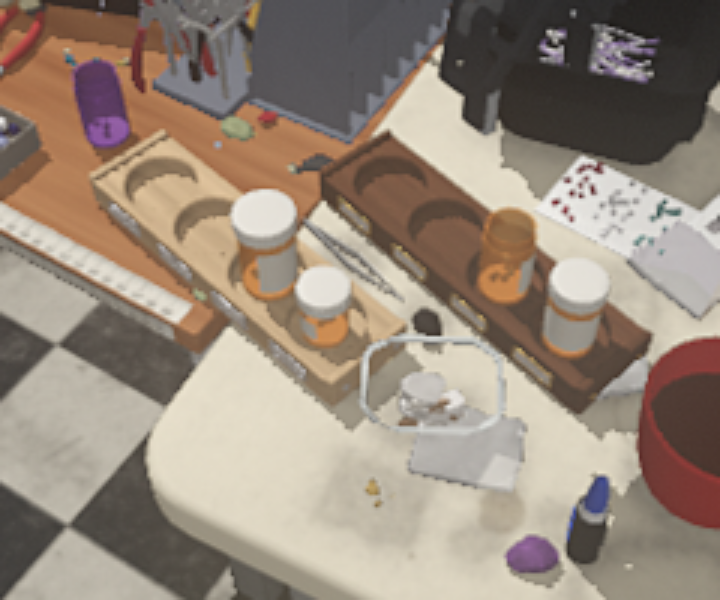

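Emit:
jog_arm(
  steps=[
    [[-4,2.3,0,1,8.5],[-8,4.6,0,2,8.5],[-12,6.9,0,3.3,8.5],[-15.8,9,0,3.3,8.5],[-15.8,9,0,3.3,8.5]],
  ],
)

```text
time: 15.42
tool_pos: [0.5044, 0.0814, 0.1962]
ee_rot: [-0.001, -0.149, 0.989, 0.0]
wrist_force: [0.0, 0.5, 0.2]
opening: 0.0849
```

Emit:
jog_arm(
  steps=[
    [[0,0,0,0,8.5],[0,0,0,0,8.5]],
  ],
)

```text
time: 15.68
tool_pos: [0.5073, 0.0802, 0.1961]
ee_rot: [-0.001, -0.147, 0.989, -0.0]
wrist_force: [0.7, -0.2, -0.8]
opening: 0.0851
```

```bash
python3 st.py
```

```text
15.675 [0.5073 0.0802 0.1961] yaw -163.07 0.08510468617281511 [ 0.7 -0.2 -0.8] [ 0.46  0.2  -0.06  0.   -1.32 -0.17]
```

Emit:
jog_arm(
  steps=[
    [[0,0,-5,0,8.5],[0,0,-9.5,0,8.5],[0,0,-13,0,8.5],[0,0,-15.2,0,8.5],[0,0,-15.9,0,8.5]],
  ],
)

```text
time: 16.3
tool_pos: [0.5064, 0.0798, 0.036]
ee_rot: [-0.002, -0.147, 0.989, -0.001]
wrist_force: [-0.5, 0.6, 0.7]
opening: 0.0846
```

Emit:
jog_arm(
  steps=[
    [[0,0,0,0,8.5],[0,0,0,0,6.5],[0,0,0,0,5],[0,0,0,0,3.8],[0,0,0,0,3.8]],
  ],
)

```text
time: 16.92
tool_pos: [0.5075, 0.0808, 0.0387]
ee_rot: [0.001, -0.148, 0.989, 0.0]
wrist_force: [-1.3, -0.1, 6.1]
opening: 0.0429
```

Emit:
jog_arm(
  steps=[
    [[0,0,0,0,3.8],[0,0,2,0,3.8],[0,0,6,0,3.8],[0,0,12.5,0,3.8],[0,0,12.5,0,3.8]],
  ],
)

```text
time: 17.55
tool_pos: [0.5097, 0.0815, 0.1678]
ee_rot: [0.005, -0.148, 0.989, 0.001]
wrist_force: [0.5, -0.4, -1.4]
opening: 0.0427
```

```bash
python3 st.py;python3 -c "
from h import *
snap('wrist','w7.png')"
```

```text
17.55 [0.5097 0.0815 0.1678] yaw -162.99 0.04265826395383427 [ 0.5 -0.4 -1.4] [ 0.46  0.21 -0.11  0.   -1.24 -0.17]
```

View pics/w7.png

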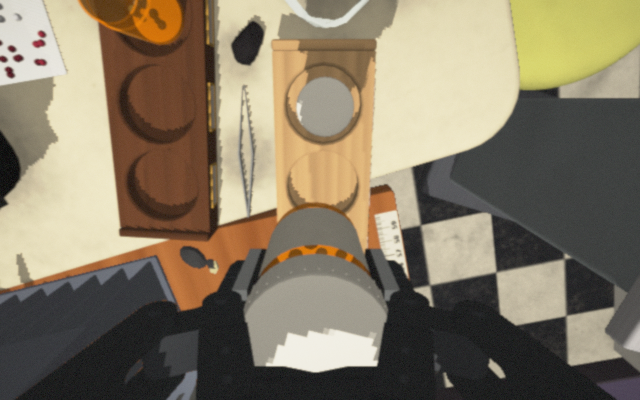

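The large jar is held and its well at (322,183) is empty; the short jar hasn't moved.

Emit:
jog_arm(
  steps=[
    [[2.5,-0.5,0,0,3.8],[6.5,-1.2,0,-1,3.8],[10.5,-1.9,0,-2,3.8],[14.1,-2.6,0,-3.3,3.8],[14.1,-2.6,0,-3.3,3.8]],
  ],
)

```text
time: 18.23
tool_pos: [0.6484, 0.0539, 0.159]
ee_rot: [-0.003, -0.118, 0.993, -0.0]
wrist_force: [-1.1, 0.4, -0.5]
opening: 0.0431
```

Emit:
jog_arm(
  steps=[
    [[0,0,0,0,3.8],[0,0,0,0,3.8]],
  ],
)

```text
time: 18.48
tool_pos: [0.6471, 0.0549, 0.1627]
ee_rot: [-0.0, -0.119, 0.993, 0.0]
wrist_force: [-1.0, 0.4, -0.8]
opening: 0.043
```

```bash
python3 st.py
```

```text
18.475 [0.6471 0.0549 0.1627] yaw -166.28 0.04300062294936965 [-1.   0.4 -0.8] [ 0.32  0.48  0.26 -0.   -1.36 -0.09]
```

Emit:
jog_arm(
  steps=[
    [[0.1,-0.1,-4,0,3.8],[0.1,-0.1,-7.5,0,3.8],[0.1,-0.1,-10,0,3.8],[0.1,-0.1,-11.5,0,3.8],[0.1,-0.1,-12.2,0,3.8]],
  ],
)

```text
time: 19.1
tool_pos: [0.6487, 0.0538, 0.0407]
ee_rot: [-0.0, -0.119, 0.993, -0.0]
wrist_force: [-0.6, -0.4, 0.1]
opening: 0.0424
```

Emit:
jog_arm(
  steps=[
    [[0,0,0,0,3.8],[0,0,0,0,3.8]],
  ],
)

```text
time: 19.35
tool_pos: [0.6496, 0.0538, 0.042]
ee_rot: [0.001, -0.119, 0.993, 0.0]
wrist_force: [-0.3, -0.2, -0.9]
opening: 0.043
```

```bash
python3 st.py
```

```text
19.35 [0.6496 0.0538 0.042 ] yaw -166.31 0.0429923423628518 [-0.3 -0.2 -0.9] [ 0.32  0.56  0.08  0.   -1.09 -0.08]
```

Emit:
jog_arm(
  steps=[
    [[0,0,-0.2,0,3.8],[0,0,-0.35,0,3.8],[0,0,-0.35,0,3.8]],
  ],
)

```text
time: 19.73
tool_pos: [0.6494, 0.0537, 0.0387]
ee_rot: [0.001, -0.119, 0.993, -0.0]
wrist_force: [-2.3, -0.2, 6.7]
opening: 0.0427
```

Emit:
jog_arm(
  steps=[
    [[0,0,0,0,4.6],[0,0,0,0,5.2],[0,0,0,0,6.8],[0,0,0,0,8.5],[0,0,0,0,8.5]],
  ],
)

```text
time: 20.35
tool_pos: [0.6489, 0.0536, 0.0372]
ee_rot: [-0.0, -0.119, 0.993, -0.0]
wrist_force: [0.0, 0.3, -0.3]
opening: 0.0852
```

Emit:
jog_arm(
  steps=[
    [[0,0,3,0,8.5],[0,0,7,0,8.5],[0,0,12,0,8.5],[0,0,16,0,8.5],[0,0,16,0,8.5]],
  ],
)

```text
time: 20.98
tool_pos: [0.6508, 0.0538, 0.2018]
ee_rot: [0.004, -0.119, 0.993, 0.0]
wrist_force: [-0.5, -0.6, -0.4]
opening: 0.0852
```

```bash
python3 st.py;python3 chk.py c; python3 meas.py c
```

```text
20.975 [0.6508 0.0538 0.2018] yaw -166.31 0.08521219324332588 [-0.5 -0.6 -0.4] [ 0.32  0.47  0.34  0.   -1.44 -0.08]
cs.png L 3 231 c [523.4  17. ] off [-0.3  0.2] r 20.2 top 0.0702
cs.png D 1 275 c [648.6  53.1] off [ 0. -1.] r 24.0 top 0.0951
cs.png D 2 104 c [664.8  -9.8] off [0.6 0.2] r 19.6 top 0.0853
cs.png D 3 264 c [679.  -75.7] off [-0.8 -1.6] r 21.1 top 0.088
c.png L 3 203 c [523.6  17.1] off [-0.2  0.3] r 19.7 top 0.0711
c.png D 2 34 c [664.3  -9.5] off [0.1 0.5] r 18.6 top 0.0877
c.png D 3 223 c [678.7 -74.9] off [-1.2 -0.8] r 20.7 top 0.0889
cw.png L 3 1915 c [524.3  19.2] off [0.5 2.4] r 20.1 top 0.0696
cw.png D 1 3063 c [649.5  55.5] off [0.9 1.3] r 24.0 top 0.0945
cw.png D 2 400 c [664.9  -6.8] off [0.7 3.2] r 18.5 top 0.086
cw.png D 3 1895 c [679.6 -71.2] off [-0.3  2.9] r 20.8 top 0.0875
```

View pics/csc.png

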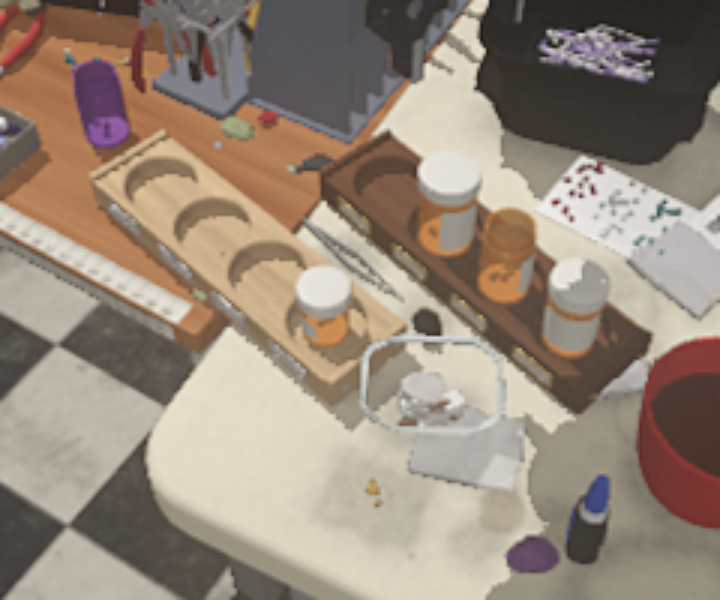

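Emit:
jog_arm(
  steps=[
    [[-4,-1.2,0,1,8.5],[-8,-2.4,0,2,8.5],[-12.5,-3.7,0,3.3,8.5],[-12.5,-3.7,0,3.3,8.5],[-12.5,-3.7,0,3.3,8.5]],
  ],
)

```text
time: 21.75
tool_pos: [0.5238, 0.0166, 0.1967]
ee_rot: [-0.0, -0.148, 0.989, -0.0]
wrist_force: [0.5, 0.5, 0.2]
opening: 0.0846
```

Emit:
jog_arm(
  steps=[
    [[0,0,0,0,8.5],[0,0,0,0,8.5]],
  ],
)

```text
time: 22.0
tool_pos: [0.5244, 0.0168, 0.1967]
ee_rot: [-0.0, -0.148, 0.989, -0.0]
wrist_force: [-0.0, 0.3, -0.1]
opening: 0.0852
```

```bash
python3 st.py
```

```text
22.0 [0.5244 0.0168 0.1967] yaw -163.02 0.08522760937831264 [-0.   0.3 -0.1] [ 0.33  0.22 -0.03 -0.   -1.33 -0.03]
```

Emit:
jog_arm(
  steps=[
    [[0,0,-5,0,8.5],[0,0,-9.5,0,8.5],[0,0,-13,0,8.5],[0,0,-15.2,0,8.5],[0,0,-16.1,0,8.5]],
  ],
)

```text
time: 22.62
tool_pos: [0.5234, 0.0165, 0.0347]
ee_rot: [-0.001, -0.148, 0.989, -0.0]
wrist_force: [-0.4, -0.3, 0.2]
opening: 0.0851
```

Emit:
jog_arm(
  steps=[
    [[0,0,0,0,8.5],[0,0,0,0,5.5],[0,0,0,0,4],[0,0,0,0,3.2],[0,0,0,0,3.2]],
  ],
)

```text
time: 23.25
tool_pos: [0.5244, 0.0167, 0.0371]
ee_rot: [0.001, -0.148, 0.989, -0.0]
wrist_force: [-1.1, 0.6, 5.3]
opening: 0.0376
```

Emit:
jog_arm(
  steps=[
    [[0,0,0,0,3.2],[0,0,2,0,3.2],[0,0,6,0,3.2],[0,0,12.5,0,3.2],[0,0,12.5,0,3.2]],
  ],
)

```text
time: 23.88
tool_pos: [0.5268, 0.017, 0.1663]
ee_rot: [0.005, -0.148, 0.989, 0.0]
wrist_force: [0.4, 0.2, -1.3]
opening: 0.0381
```

```bash
python3 st.py;python3 -c "
from h import *
snap('wrist','w8.png')"
```

```text
23.875 [0.5268 0.017  0.1663] yaw -162.99 0.038058806517069194 [ 0.4  0.2 -1.3] [ 0.33  0.23 -0.09  0.   -1.24 -0.03]
```

View pics/w8.png

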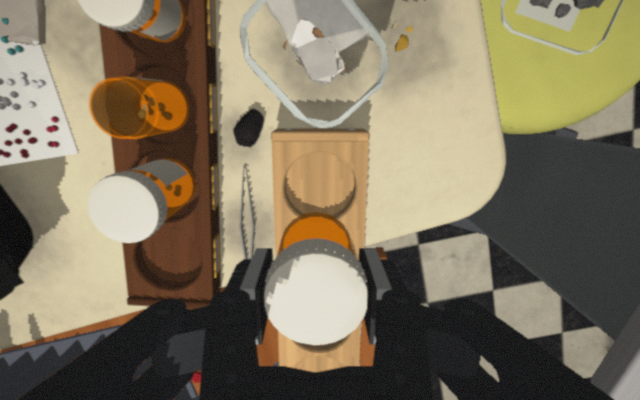

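Emit:
jog_arm(
  steps=[
    [[2,1.9,0,0,3.2],[5,4.7,0,-1,3.2],[8,7.6,0,-2,3.2],[10.8,10.2,0,-3.3,3.2],[10.8,10.2,0,-3.3,3.2]],
  ],
)

```text
time: 24.55
tool_pos: [0.632, 0.1202, 0.1577]
ee_rot: [-0.002, -0.12, 0.993, -0.0]
wrist_force: [-0.3, -0.1, -0.5]
opening: 0.0379
```

Emit:
jog_arm(
  steps=[
    [[0,0,0,0,3.2],[0,0,0,0,3.2]],
  ],
)

```text
time: 24.8
tool_pos: [0.6313, 0.118, 0.161]
ee_rot: [-0.0, -0.119, 0.993, -0.0]
wrist_force: [0.3, -0.5, -0.9]
opening: 0.0378
```

```bash
python3 st.py;python3 chk.py d
```

```text
24.8 [0.6313 0.118  0.161 ] yaw -166.34 0.03784976558275283 [ 0.3 -0.5 -0.9] [ 0.43  0.46  0.24 -0.   -1.34 -0.19]
```

View pics/dsc.png

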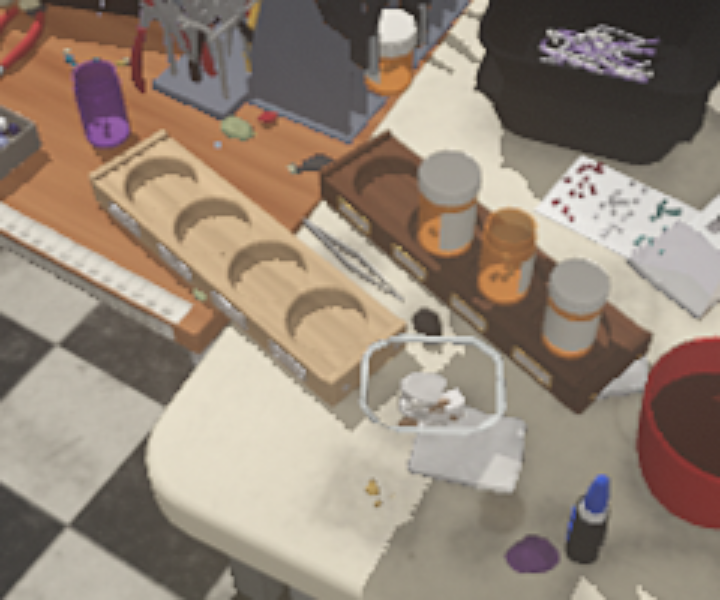

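The short jar is held upright above the left-hand dark well, and the other three haven't moved. Lowering it now.

Emit:
jog_arm(
  steps=[
    [[0.1,0,-4,0,3.2],[0.1,0,-7.5,0,3.2],[0.1,0,-10,0,3.2],[0.1,0,-11.5,0,3.2],[0.1,0,-12.2,0,3.2]],
  ],
)

```text
time: 25.58
tool_pos: [0.6329, 0.1185, 0.039]
ee_rot: [-0.0, -0.119, 0.993, -0.0]
wrist_force: [-0.1, -0.4, -0.2]
opening: 0.0377
```

Emit:
jog_arm(
  steps=[
    [[0,0,0,0,3.2],[0,0,0,0,3.2]],
  ],
)

```text
time: 25.82
tool_pos: [0.6337, 0.1188, 0.0405]
ee_rot: [0.001, -0.119, 0.993, 0.0]
wrist_force: [0.5, -0.8, -1.4]
opening: 0.0383
```

```bash
python3 st.py
```

```text
25.825 [0.6337 0.1188 0.0405] yaw -166.31 0.03825107398467008 [ 0.5 -0.8 -1.4] [ 0.43  0.55  0.06  0.   -1.08 -0.19]
```

Emit:
jog_arm(
  steps=[
    [[0,0,-0.2,0,3.2],[0,0,-0.35,0,3.2],[0,0,-0.35,0,3.2]],
  ],
)

```text
time: 26.2
tool_pos: [0.6334, 0.1188, 0.0371]
ee_rot: [0.001, -0.119, 0.993, 0.0]
wrist_force: [-1.8, -0.6, 6.5]
opening: 0.0382
```

Emit:
jog_arm(
  steps=[
    [[0,0,0,0,4.2],[0,0,0,0,4.8],[0,0,0,0,6.5],[0,0,0,0,8.5],[0,0,0,0,8.5]],
  ],
)

```text
time: 26.82
tool_pos: [0.6329, 0.1186, 0.0357]
ee_rot: [-0.0, -0.119, 0.993, -0.0]
wrist_force: [0.8, -0.8, -0.3]
opening: 0.0849
```

Emit:
jog_arm(
  steps=[
    [[0,0,3,0,8.5],[0,0,7,0,8.5],[0,0,12,0,8.5],[0,0,16,0,8.5],[0,0,16,0,8.5]],
  ],
)

```text
time: 27.45
tool_pos: [0.6349, 0.119, 0.2003]
ee_rot: [0.004, -0.119, 0.993, 0.001]
wrist_force: [0.1, -0.5, -0.7]
opening: 0.0848
```

Emit:
jog_arm(
  steps=[
    [[-5,-3,0,0,8.5],[-10,-6,0,0,8.5],[-15,-9,0,0,8.5],[-20,-12,0,0,8.5],[-20,-12,0,0,8.5]],
  ],
)

```text
time: 28.08
tool_pos: [0.4295, -0.003, 0.1955]
ee_rot: [-0.0, -0.118, 0.993, 0.0]
wrist_force: [0.3, 0.3, 0.4]
opening: 0.085
```

```bash
python3 st.py;python3 chk.py e; python3 meas.py e
```

```text
28.075 [ 0.4295 -0.003   0.1955] yaw -166.4 0.08496282239984353 [0.3 0.3 0.4] [ 0.36  0.03 -0.25 -0.   -1.29 -0.12]
es.png D 0 171 c [632.5 118.4] off [-0.5  0.2] r 20.5 top 0.0701
es.png D 1 282 c [648.9  53.1] off [ 0.3 -1.1] r 24.3 top 0.095
es.png D 2 100 c [664.   -8.8] off [-0.2  1.2] r 19.9 top 0.0858
es.png D 3 263 c [679.  -75.7] off [-0.9 -1.7] r 21.4 top 0.0877
e.png D 0 200 c [632.2 118.8] off [-0.8  0.5] r 19.7 top 0.0708
e.png D 1 303 c [648.7  53.4] off [ 0.1 -0.7] r 23.8 top 0.0957
e.png D 2 34 c [664.5  -9.2] off [0.3 0.8] r 18.7 top 0.0879
e.png D 3 232 c [678.9 -74.8] off [-0.9 -0.7] r 20.8 top 0.0888
ew.png D 0 1693 c [631.9 120.8] off [-1.   2.5] r 20.3 top 0.0695
ew.png D 1 2586 c [648.2  55.8] off [-0.4  1.6] r 24.3 top 0.0945
ew.png D 2 633 c [662.8  -6.7] off [-1.4  3.2] r 18.5 top 0.0855
ew.png D 3 494 c [664.6 -68.4] off [-15.3   5.7] r 14.2 top 0.0855
```

View pics/esc.png

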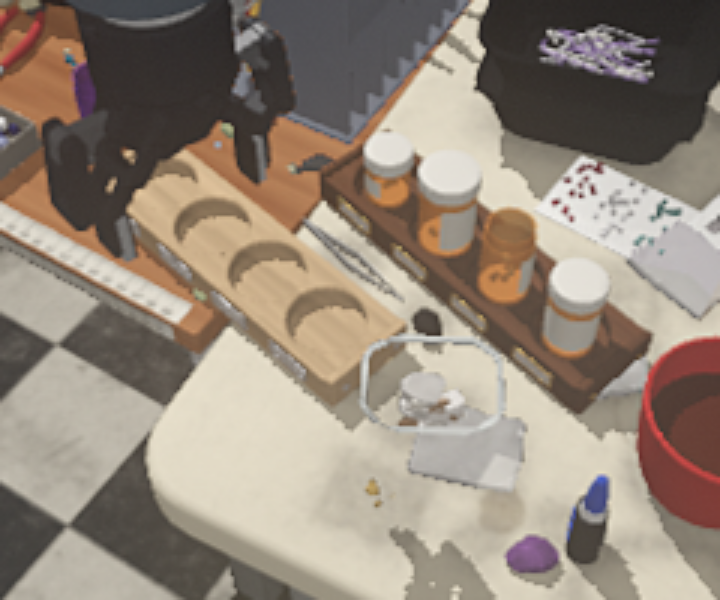

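```bash
python3 -c "
from rig import arm
arm.sign_off()"
```

```text
the job is handed in; nothing more can be done
```

The job is done and handed in at about 28 s of the 88 s limit. All four jars now stand in the dark rack in reverse order. From right to left they are medium, open, large and short, moved one at a time and each let go before the next.

- **Position:** in the final scene and top views every jar is within about 2 mm of its well centre. Each jar's top is at the height expected for standing on the floor, plus the 2–4 mm that both views already read too high before I moved anything.
- **Other objects:** the glue bottle, tweezers, stone and mug look unmoved in the last picture. I did not measure them.
- **Robot:** the gripper is open and clear of everything.
- **Contact:** the open jar touched its well floor with a brief reading of about 30 N, well under the 120 N limit. It settled straight away.
- **Check that disagreed:** the last wrist view put the right-hand jar about 15 mm off, with too small a radius (14 mm instead of 21). I took this to be that jar being cut off at the edge of the picture, because the scene and top views both put it within 2 mm.

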